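Rack the last rinsed beaker and lift the drying rack

TASK

Turn the copper beaker lying in the V-grooved bench block upside down and lower it gently, mouth down, over the empty peg of the drying rack until its rim stands on the slats, and let go of it. Then pick the rack up by its T-shaped wooden grip, with both beakers still seated on their pegs, and lift it about 8 cm off the bench. Keep it level and steady in the air and finish while holding it there: do not put it down; leave the other things on the bench where they are.

Things in the scene. Friction and masses are not known exactly. Their poses are not given: they have to be found in the camera images.
- wet_beaker: Beaker to rack: straight round copper cup, 50 mm outside diameter, 80 mm tall, wall 2.5 mm (inside 45 mm wide, 77 mm deep), about 0.18 kg. Origin: centre of the outside of its closed bottom; z axis along the cup's axis, from bottom to open mouth. It starts lying in the V-block, axis level 61 mm above the bench, mouth pointing away from the robot (within 0.25 rad of +x); finger room either side.
- wet_beaker_rim (a point): Centre of that beaker's open mouth, 80 mm from its bottom along its axis.
- dry_beaker: A second, identical beaker (copper, 50 mm diameter, 80 mm tall), already upside down on the other peg of the rack, its rim on the slats. Origin: centre of its closed bottom, which is now on top; z axis towards its mouth (down).
- dry_beaker_rim (a point): Centre of the second beaker's mouth.
- rack: Loose carrying rack, about 0.45 kg (0.8 kg with both beakers; balances near the middle): slatted beech base 96 mm wide (its x), 310 mm long (its y), slat tops 22 mm above the underside; two pegs, 24 mm diameter, 50 mm tall above the slats, 120 mm either side of the middle along y; in the middle a 14 mm steel post with a T-grip. Origin: centre of its underside, on the bench at the start; z up.
- free_peg (a point): Centre of the top of the empty peg (72 mm above the rack's underside, at rack y = +120 mm).
- full_peg (a point): Centre of the top of the peg that carries the second beaker (inside it, at rack y = -120 mm).
- grip (a point): Centre of the wooden T-grip: a bar 70 mm long along the rack's y axis, 20 mm wide along the rack's x, 26 mm high; this point is 178 mm above the rack's underside. Take it from above, the fingers closing along the rack's x.
- block: V-grooved beech block in which the beaker lies, screwed down (fixed): foot 75 mm long (its x), groove part 45 mm long, 42 mm wide, 44 mm high, groove along its x. Narrower than the beaker, so fingers pass down both sides. Origin: centre of its underside.
- hammer: Bystander: hammer with a wooden handle lying on the bench to the robot's left, 240 mm long, under 35 mm high. Origin: its underside.
- punches: Bystander: wooden stand 60 x 90 mm, 45 mm high, with six steel punches standing up to 105 mm. Origin: centre of its underside.
- tin: Bystander: closed round aluminium tin, 72 mm diameter, 45 mm high. Origin: centre of its underside.
- dapping: Bystander: square wooden dapping block 90 x 90 mm, 60 mm high. Origin: centre of its underside.
Things that resemble listed ones, but are neither listed nor needed, are in the scene too. What is shaped like the dry_beaker but black or yellow is not meant.

How it is judged:
On the way, in this order (a step that is already met when the one before it is completed fails the run):
1. the beaker stands upside down on the free peg, rim on the slats, let go of, while the rack stands on the bench (z of wet_beaker_rim in the frame of rack below 0.028 m and z of wet_beaker in the frame of rack above 0.095 m and angle between the z axis of wet_beaker and the z axis of rack, either way round below 0.12 rad and horizontal distance between wet_beaker_rim and free_peg below 0.016 m and contact force between the fingers and wet_beaker below 0.1 N and linear speed of wet_beaker below 0.03 m/s and height (world z) of rack below 0.01 m and angle between rack's own z axis and vertical below 0.06 rad), for 0.3 s.
2. the rack is held by the fingers and is clear of the bench, level, both beakers on it (height (world z) of rack above 0.03 m and contact force between the fingers and rack above 2 N and angle between rack's own z axis and vertical below 0.14 rad), for 0.2 s.
At the end, for the whole second after the job is handed in: The fingers alone hold the rack by its T-grip, 50 to 130 mm above the bench, within 0.10 rad of level and still (30 mm/s, 0.15 rad/s); both beakers are mouth down on their pegs, rims within 6 mm of the slats, straight within 0.12 rad, centred within 16 mm, untouched by the fingers (distance between the grasp point and grip below 0.045 m and height (world z) of rack between 0.05 and 0.13 m and angle between rack's own z axis and vertical below 0.1 rad and linear speed of rack below 0.03 m/s and angular speed of rack below 0.15 rad/s and contact force between the fingers and rack above 2 N and contact force between rack and block below 0.1 N and contact force between rack and punches below 0.1 N and contact force between the fingers and wet_beaker below 0.1 N and contact force between the fingers and dry_beaker below 0.1 N and z of each of wet_beaker_rim, dry_beaker_rim in the frame of rack below 0.028 m and z of each of wet_beaker, dry_beaker in the frame of rack above 0.095 m and angle between the z axis of each of wet_beaker, dry_beaker and the z axis of rack, either way round below 0.12 rad and horizontal distance between wet_beaker_rim and free_peg below 0.016 m and horizontal distance between dry_beaker_rim and full_peg below 0.016 m); the arm keeps its last pose, push and grip.
It fails at once if the beaker is dropped or thrown: it moves faster than 0.5 m/s while no finger touches it and the rack is not being carried (linear speed of wet_beaker above 0.5 m/s and contact force between the fingers and wet_beaker below 0.05 N and height (world z) of rack below 0.01 m).
It fails at once if the rack is tipped by more than 0.3 rad (angle between rack's own z axis and vertical above 0.3 rad).
It fails at once if a bystander is pushed more than 30 mm from its place (distance of any of hammer, punches, tin, dapping from where it was at the start of the episode above 0.03 m).
It also fails if it takes over 72 s, if anything falls off the work surface, if the arm or the gripper's body presses on something with over 40 N, if the wrist force passes 120 N, or if a joint passes its speed limit or range.

ROBOT

A 7-joint arm with a two-finger parallel gripper is mounted at the origin on the work surface. World frame = base frame: x ahead of the robot, y to its left, z up, the work surface at z = 0. Lengths are in m, angles in rad, forces in N, time in s.
With the tool pointing down it reaches from about 0.425 to 0.875 m from the base axis. Payload 4.7 kg.
Tool frame: the origin (TCP) lies at the very end of the fingers, on their centre line; the grasp point (between the pads) lies 19 mm behind it; z points along the fingers, y is the line along which they close (so a half turn about z gives the same grasp; the last joint's range is limited). The gripper opens to 85 mm and grips with 20 to 120 N. Pads are 22 mm wide; open, the fingers measure 114 mm over their backs; the gripper's body (76 mm by 85 mm) begins 54 mm behind the grasp point. The pads swing forward as they close: fully open they stand 13 mm farther back than shut.
Start: joints at [-1.102, 0.321, -0.07, 1.45, 0.023, 1.371, -0.057], TCP at [0.286, 0.584, 0.231] pointing down, gripper open.
Joint ranges: [-2.86, 2.86], [-0.3, 2.09], [-1.38, 1.24], [0.06, 2.45], [-1.56, 4.7], [0.09, 2.05], [-2.69, 2.69]. Speed limits (rad/s): [2.57, 2.57, 3.14, 3.14, 3.14, 3.14, 3.14].

INTERFACE

Orientations are given as a rotation vector (axis times angle).
In Python, from workcell import ctrl gives the robot as it stands. The module is installed in compiled form; this text tells all that it offers.
- The arm moves only by the tool drive_tool, never from a script. Its argument "deltas" is a list of rows, each an object with "delta_pos": the shift along the tool's x, y, z in mm, a list of three; "spin": the turn about the tool's z in degrees; "grip": the closure, from 0 (fully open) to 1 (shut). In form: [{"delta_pos": [x, y, z], "spin": spin, "grip": grip}, ...]. A call has 1 to 20 rows; each row shifts and turns the commanded pose from where the row before left it, along the tool's axes as they then stand; what a row does not reach is not made up. A row lasts 1/10 s, in which the tool goes at most 50 mm and 8.59 degrees, less where a joint would pass 70% of its speed; a pose out of reach is approached as far as the arm can. A call with a gripper value outside its range is refused whole. The fingers move at their own pace and stop on an object; the grip force is fixed at half the most. Time passes only in rows, so rows that do not move let the fingers close. It gives the time, the measured TCP pose, the force, the opening and the grip force at its end, in the units of the state.
- ctrl.get_state(): the state, without advancing time (a new reading comes with each control period).
- ctrl.get_image(name): name is "scene" or "top" or "wrist"; returns the picture (480x640x3 uint8, red, green, blue); there is no depth.
- ctrl.camera_info(name): a dict with "intrinsics" (3x3 intrinsics, pixels), "position" and "rotation" of the camera in the world; the wrist camera has in their place "hand_eye" (4x4, takes a point from camera to tool coordinates, whose origin is the TCP and whose axes are the flange's). Camera axes: x right, y down, z forward; pixel columns grow to the right and rows downward; lengths in m; the calibration is good to about 2 mm. The wrist camera is an equidistant fisheye: a pixel r from the principal point sees the ray r / f radians off the axis. A picture is of the moment at which its call begins: read the wrist's pose just before it. camera_info takes no time and is no camera call.
- ctrl.sign_off(): hands the job in; it is judged then, once.
The state is a dict: "t": time; "qpos": joint angles; "qd": joint speeds; "effort": joint torques, N m; "ee_pos": TCP position; "tool_rot": TCP orientation; "force": force on the tool from outside, world axes, zero at the start; "wrist_torque": the same for the moment, N m; "gripper_width": opening from 0.0 (shut) to 1.0 (fully open); "grip_force": force on a finger pad.
Only numpy, scipy, OpenCV 4.12 (cv2) and the standard library are available. Lean on these libraries where they do the work, as an engineer would, in place of code of your own. Each camera call takes 0.05 s, during which the arm holds its last target. There are 200 camera calls.

## Working session

There is one attempt and no reset: what is moved stays moved. The work goes in short steps, Python scripts to look and compute and a tool call to move; the robot and the scene stay as the last step left them, time stands still between calls to the robot, and variables do not carry over. Pictures are saved under pics/ and viewed, at most 10 in all, crops included, and the job is handed in when it is done.

Besides the shell and the picture viewer there is one more tool, called after "Emit:" by a JSON object that holds its "method" and its "body". drive_tool: Moves the arm, as the interface text tells. Its arguments: {"type":"object","properties":{"deltas":{"type":"array","items":{"type":"object","properties":{"delta_pos":{"type":"array","items":{"type":"number"}},"spin":{"type":"number"},"grip":{"type":"number"}}}}},"required":["deltas"]}

```bash
mkdir -p pics; cat > h.py <<'E'
import numpy as np, cv2
from workcell import ctrl
from scipy.spatial.transform import Rotation as R
def snap(n,f):
    im=ctrl.get_image(n); cv2.imwrite('pics/'+f,im[:,:,::-1]); return im
def ray(n,uv):
    c=ctrl.camera_info(n);K=np.array(c['intrinsics']);Rm=np.array(c['rotation'])
    d=Rm@np.linalg.inv(K)@np.array([uv[0],uv[1],1.]);return np.array(c['position']),d
def plane(n,uv,z):
    p,d=ray(n,uv);return p+d*(z-p[2])/d[2]
def proj(n,P):
    c=ctrl.camera_info(n);K=np.array(c['intrinsics']);Rm=np.array(c['rotation'])
    q=K@(Rm.T@(np.array(P)-np.array(c['position'])));return q[:2]/q[2]
E
python3 - <<'E'
from h import *
s=ctrl.get_state();print({k:np.round(v,3) for k,v in s.items()})
for n in('scene','top','wrist'):print(n,{k:np.round(v,3).tolist() if not isinstance(v,str) else v for k,v in ctrl.camera_info(n).items()})
snap('scene','s0.png');snap('top','t0.png')
E
```

```text
{'t': np.float64(0.0), 'qpos': array([-1.102,  0.322, -0.07 ,  1.452,  0.023,  1.371, -0.057]), 'qd': array([ 0.001,  0.002,  0.001, -0.001, -0.001,  0.001, -0.001]), 'effort': array([ 1.0000e-03, -4.9357e+01, -3.8200e-01, -3.1433e+01,  1.3000e-02,
        1.1000e-02,  0.0000e+00]), 'ee_pos': array([0.285, 0.583, 0.23 ]), 'tool_rot': array([-7.08e-01, -3.06e+00,  3.00e-03]), 'force': array([-0.582,  0.815,  0.259]), 'wrist_torque': array([ 0.001,  0.017, -0.003]), 'grip_force': np.float64(0.0), 'gripper_width': np.float64(0.999)}
scene {'intrinsics': [[558.946, 0.0, 312.189], [0.0, 558.946, 243.895], [0.0, 0.0, 1.0]], 'position': [1.153, -1.015, 1.194], 'rotation': [-2.255, -0.626, 0.251]}
top {'intrinsics': [[455.399, 0.0, 316.798], [0.0, 455.399, 238.016], [0.0, 0.0, 1.0]], 'position': [0.394, -0.023, 1.405], 'rotation': [-2.105, 2.132, -0.152]}
wrist {'intrinsics': [[371.648, 0.0, 322.687], [0.0, 371.648, 229.068], [0.0, 0.0, 1.0]], 'hand_eye': [[-0.001, -0.947, -0.321, 0.085], [1.0, -0.001, -0.001, -0.001], [0.0, -0.321, 0.947, -0.143], [0.0, 0.0, 0.0, 1.0]]}
```

View pics/t0.png

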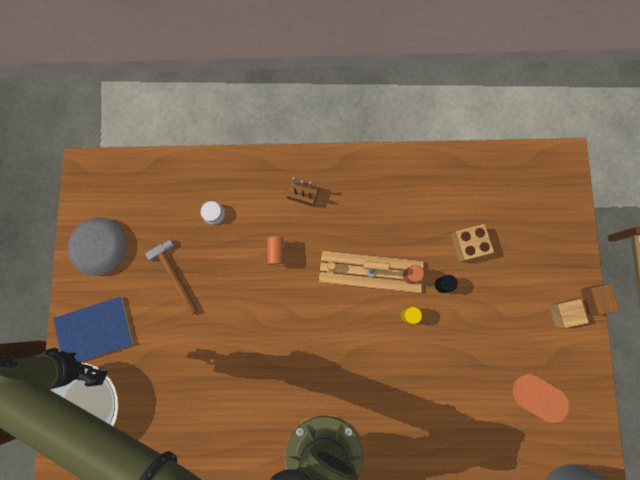

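View pics/s0.png

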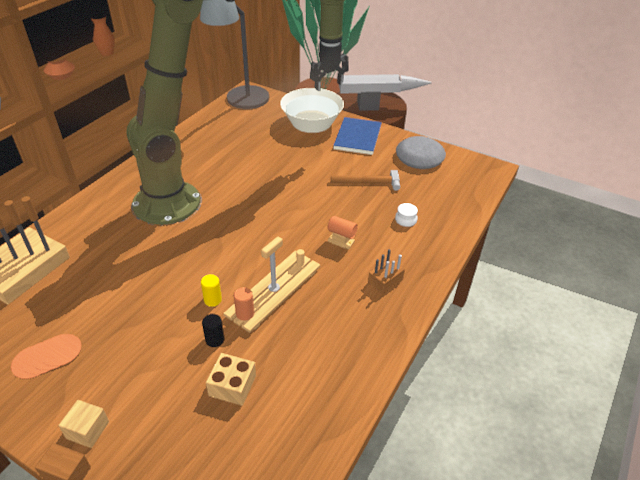

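```bash
sed -i "s/Rm=np.array(c\['rotation'\])/Rm=R.from_rotvec(c['rotation']).as_matrix()/" h.py
python3 - <<'E'
from h import *
im=cv2.imread('pics/t0.png')
hsv=cv2.cvtColor(im,cv2.COLOR_BGR2HSV)
m=((hsv[...,0]<12)&(hsv[...,1]>120)&(hsv[...,2]>150)).astype(np.uint8)
n,l,st,ce=cv2.connectedComponentsWithStats(m)
for i in range(1,n):
    if st[i,4]>60:
        r=cv2.minAreaRect(np.argwhere(l==i)[:,::-1].astype(np.float32));print(st[i],ce[i],r)
        if abs(ce[i][0]-275)<15:
            b=cv2.boxPoints(r);P=np.array([plane('top',u,0.063) for u in b]);print(P.round(4),P.mean(0))
c=cv2.resize(im[235:310,260:460],None,fx=4,fy=4,interpolation=cv2.INTER_CUBIC);cv2.imwrite('pics/t0c.png',c)
E
```

```text
[267 236  12  28 321] [272.50155763 249.45794393] ((272.5, 249.5), (27.0, 11.0), 90.0)
[[0.6352 0.1639 0.063 ]
 [0.6347 0.1307 0.063 ]
 [0.5532 0.1303 0.063 ]
 [0.5536 0.1631 0.063 ]] [0.59417228 0.14701464 0.063     ]
[407 265  17  17 187] [415.75935829 273.28342246] ((415.3999938964844, 273.1999816894531), (15.185133934020996, 15.835925102233887), 12.528807640075684)
[ 512  374   57   49 1852] [540.40658747 398.0637149 ] ((540.5, 398.0), (61.22499465942383, 34.471214294433594), 30.963754653930664)
```

View pics/t0c.png

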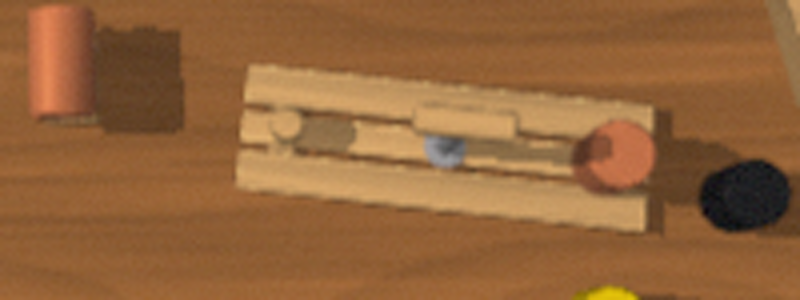

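```bash
python3 - <<'E'
from h import *
f=lambda x,y:((x+.5)/4-.5+260,(y+.5)/4-.5+235)
C=np.array([plane('top',f(*u),.022) for u in((247,65),(654,103),(645,232),(235,188))])
print(C.round(4),C.mean(0)); print(np.linalg.norm(C[0]-C[1]),np.linalg.norm(C[1]-C[2]))
d=C[0]-C[1]+C[3]-C[2];print('rack yaw of y axis from +y', np.arctan2(-d[0],d[1]))
print('peg',plane('top',f(287,123),.072))
print('grip',plane('top',f(466,110),.191),plane('top',f(466,120),.191))
print('dry top',plane('top',f(621,155),.102))
for u in((30,8),(93,8),(33,117),(93,115)): print('wet',plane('top',f(*u),.061))
# scene: copper mask wet
im=cv2.imread('pics/s0.png');hsv=cv2.cvtColor(im,cv2.COLOR_BGR2HSV)
m=((hsv[...,0]<12)&(hsv[...,1]>110)&(hsv[...,2]>120)).astype(np.uint8)
n,l,st,ce=cv2.connectedComponentsWithStats(m)
for i in range(1,n):
    if st[i,4]>100 and 180<ce[i][0]<400 and ce[i][1]>180:print(st[i],ce[i],plane('scene',ce[i],.065))
c=cv2.resize(im[200:340,200:420],None,fx=3.6,fy=3.6,interpolation=cv2.INTER_CUBIC);cv2.imwrite('pics/s0c.png',c)
E
```

```text
[[ 0.5937  0.0018  0.022 ]
 [ 0.5602 -0.3067  0.022 ]
 [ 0.463  -0.2952  0.022 ]
 [ 0.4996  0.012   0.022 ]] [ 0.52912549 -0.14705051  0.022     ]
0.31035823121094086 0.0978869178077564
rack yaw of y axis from +y -0.11341780942872347
peg [ 0.54301914 -0.02799927  0.072     ]
grip [ 0.53685543 -0.14718311  0.191     ] [ 0.53014872 -0.14696866  0.191     ]
dry top [ 0.51365914 -0.2651801   0.102     ]
wet [0.63362483 0.16374699 0.061     ]
wet [0.63290903 0.11625704 0.061     ]
wet [0.55121738 0.1607762  0.061     ]
wet [0.55211882 0.11602017 0.061     ]
[328 217  30  22 376] [341.6143617  227.78457447] [0.59558708 0.13040997 0.065     ]
[234 292  20  28 388] [243.6443299  307.31185567] [ 0.52614877 -0.27996464  0.065     ]
```

View pics/s0c.png

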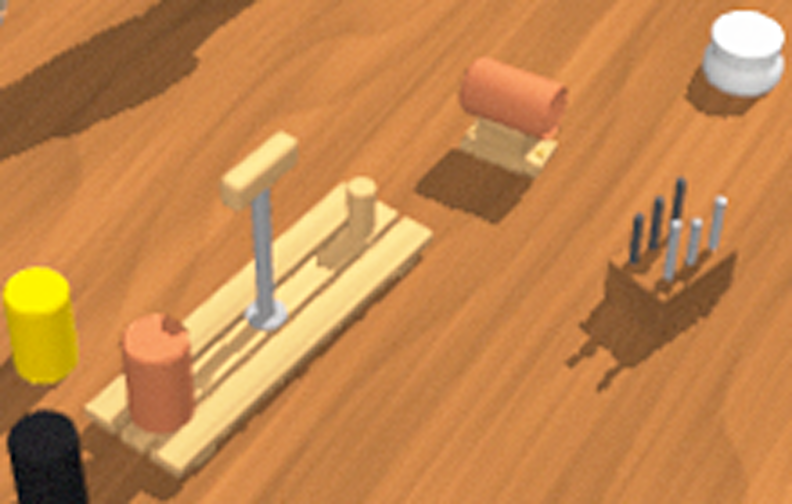

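```bash
cat >> h.py <<'E'
def go(x,y,z,yaw=None):
    """yaw: world angle of tool y axis from +y; prints spin (do first), then tool delta in mm"""
    s=ctrl.get_state();M=R.from_rotvec(s['tool_rot']).as_matrix()
    p=np.array(s['ee_pos']);cur=np.arctan2(-M[0,1],M[1,1])
    sp=0 if yaw is None else (yaw-cur+np.pi)%(2*np.pi)-np.pi
    M2=R.from_rotvec([0,0,sp]).as_matrix()@M
    print('t',round(float(s['t']),2),'tcp',p.round(4),'yaw',round(float(cur),4),'tilt',round(float(np.arccos(-M[2,2])),4),'F',np.round(s['force'],1),'w',np.round(s['gripper_width'],3),'gf',np.round(s['grip_force'],1))
    print('spin deg',np.degrees(-sp).round(2),'delta mm',(M2.T@(np.array([x,y,z])-p)*1000).round(1))
E
python3 -c "
from h import *
go(.60,.139,.23,0)"
```

```text
t 0.1 tcp [0.2854 0.5835 0.2303] yaw -0.4547 tilt 0.0018 F [0.1 0.4 0.2] w 1.001 gf 0.0
spin deg -26.05 delta mm [-314.6 -444.5    1.1]
```

Emit:
{"method": "drive_tool", "body": {"deltas": [{"delta_pos": [0, 0, 0], "spin": -6.5, "grip": 0}, {"delta_pos": [0, 0, 0], "spin": -6.5, "grip": 0}, {"delta_pos": [0, 0, 0], "spin": -6.5, "grip": 0}, {"delta_pos": [0, 0, 0], "spin": -6.5, "grip": 0}, {"delta_pos": [-20, -32, 0], "spin": 0, "grip": 0}, {"delta_pos": [-20, -32, 0], "spin": 0, "grip": 0}, {"delta_pos": [-20, -32, 0], "spin": 0, "grip": 0}, {"delta_pos": [-20, -32, 0], "spin": 0, "grip": 0}, {"delta_pos": [-20, -32, 0], "spin": 0, "grip": 0}, {"delta_pos": [-20, -32, 0], "spin": 0, "grip": 0}, {"delta_pos": [-20, -32, 0], "spin": 0, "grip": 0}, {"delta_pos": [-20, -32, 0], "spin": 0, "grip": 0}, {"delta_pos": [-20, -32, 0], "spin": 0, "grip": 0}, {"delta_pos": [-20, -32, 0], "spin": 0, "grip": 0}, {"delta_pos": [-20, -32, 0], "spin": 0, "grip": 0}, {"delta_pos": [-20, -32, 0], "spin": 0, "grip": 0}, {"delta_pos": [-20, -32, 0], "spin": 0, "grip": 0}, {"delta_pos": [-18, -28, 0], "spin": 0, "grip": 0}, {"delta_pos": [0, 0, 0], "spin": 0, "grip": 0}, {"delta_pos": [0, 0, 0], "spin": 0, "grip": 0}]}}

```text
t: 2.1
ee_pos: [0.5631, 0.1388, 0.2308]
tool_rot: [-0.005, -3.141, 0.0]
force: [-1.3, 1.6, -0.4]
gripper_width: 0.999
grip_force: 0.0
```

```bash
cat >> h.py <<'E'
def wray(uv,s=None):
    s=s or ctrl.get_state();c=ctrl.camera_info('wrist');K=np.array(c['intrinsics']);H=np.array(c['hand_eye'])
    d=(np.array(uv)-K[:2,2])/K[0,0];r=np.hypot(*d);v=np.array([*(d/max(r,1e-9)*np.sin(r)),np.cos(r)])
    M=R.from_rotvec(s['tool_rot']).as_matrix()
    return np.array(s['ee_pos'])+M@H[:3,3], M@H[:3,:3]@v
def wplane(uv,z,s=None):
    p,d=wray(uv,s);return p+d*(z-p[2])/d[2]
E
python3 - <<'E'
from h import *
go(.56,.139,.23,0)
snap('wrist','w1.png')
E
```

```text
t 2.1 tcp [0.5631 0.1388 0.2308] yaw -0.0032 tilt 0.0011 F [-1.3  1.6 -0.4] w 0.999 gf 0.0
spin deg -0.18 delta mm [3.1 0.2 0.8]
```

View pics/w1.png

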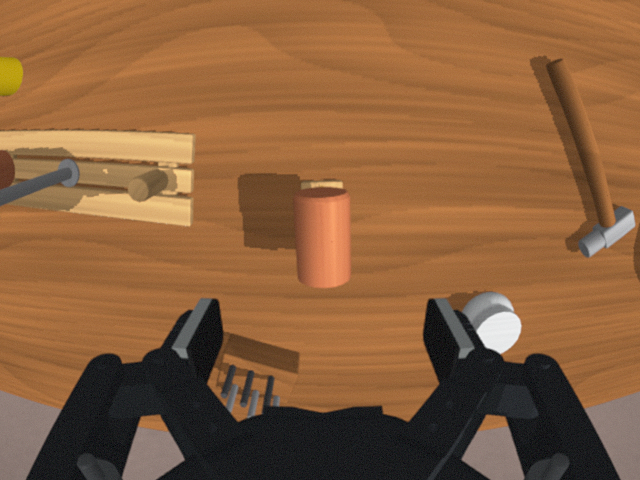

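```bash
python3 - <<'E'
from h import *
im=cv2.imread('pics/w1.png');hsv=cv2.cvtColor(im,cv2.COLOR_BGR2HSV)
m=((hsv[...,0]<14)&(hsv[...,1]>125)&(hsv[...,2]>130)).astype(np.uint8)
for r in (200,215,230,245,260,275):
    q=np.where(m[r,280:370])[0]+280;a,b=wplane((q[0]-.5,r),.063),wplane((q[-1]+.5,r),.063);print(r,q[0],q[-1],a.round(4),b.round(4),(a+b)[:2]/2)
q=np.where(m[150:320,324])[0]+150;print(q[0],q[-1],wplane((324,q[0]),.086),wplane((324,q[0]),.061),wplane((324,q[-1]),.086),wplane((324,q[-1]),.061))
E
```

```text
200 297 368 [0.5569 0.1179 0.063 ] [0.5569 0.1803 0.063 ] [0.55686795 0.14908662]
215 299 369 [0.5704 0.1193 0.063 ] [0.5705 0.1816 0.063 ] [0.57043532 0.15048835]
230 298 368 [0.5843 0.1182 0.063 ] [0.5844 0.1813 0.063 ] [0.58432843 0.14970343]
245 300 367 [0.5985 0.1196 0.063 ] [0.5987 0.1809 0.063 ] [0.59860893 0.1502602 ]
260 281 369 [0.6133 0.1018 0.063 ] [0.6135 0.1834 0.063 ] [0.61338309 0.14257944]
275 280 369 [0.6286 0.1001 0.063 ] [0.6288 0.1841 0.063 ] [0.62867738 0.14212066]
150 316 [0.51095507 0.14162426 0.086     ] [0.51380054 0.14171099 0.061     ] [0.65896166 0.1415487  0.086     ] [0.67463508 0.14162889 0.061     ]
```

```bash
python3 - <<'E'
from h import *
im=cv2.imread('pics/w1.png').astype(int)
for r in (205,225,245,265):print(r,[(c,tuple(im[r,c])) for c in (292,296,299,346,349,352,356)])
g=cv2.GaussianBlur(cv2.imread('pics/w1.png'),(3,3),0).astype(float);sat=g[...,1]-g[...,0]*1.0
rat=g[...,2]-1.9*g[...,1]
for r in range(200,281,10):
    e=np.abs(np.gradient(cv2.blur(g,(1,7))[r],axis=0)).sum(1);L=288+e[288:306].argmax();Rr=341+e[341:360].argmax()
    a,b=wplane((L,r),.063),wplane((Rr,r),.063);print(r,L,Rr,a.round(4),b.round(4),((a+b)/2).round(4))
e=np.abs(np.gradient(g[:,324],axis=0)).sum(1)
for r in(181,185,189,192,196,281,285,288):print(r,e[r].round(),wplane((324,r),.086).round(4),wplane((324,r),.061).round(4))
E
```

```text
205 [(292, (np.int64(46), np.int64(74), np.int64(114))), (296, (np.int64(50), np.int64(74), np.int64(125))), (299, (np.int64(56), np.int64(80), np.int64(133))), (346, (np.int64(87), np.int64(130), np.int64(221))), (349, (np.int64(73), np.int64(114), np.int64(194))), (352, (np.int64(62), np.int64(108), np.int64(168))), (356, (np.int64(67), np.int64(114), np.int64(171)))]
225 [(292, (np.int64(46), np.int64(74), np.int64(110))), (296, (np.int64(51), np.int64(72), np.int64(117))), (299, (np.int64(51), np.int64(75), np.int64(130))), (346, (np.int64(90), np.int64(132), np.int64(222))), (349, (np.int64(79), np.int64(117), np.int64(201))), (352, (np.int64(65), np.int64(116), np.int64(179))), (356, (np.int64(65), np.int64(116), np.int64(178)))]
245 [(292, (np.int64(44), np.int64(73), np.int64(111))), (296, (np.int64(42), np.int64(67), np.int64(111))), (299, (np.int64(53), np.int64(78), np.int64(130))), (346, (np.int64(92), np.int64(132), np.int64(222))), (349, (np.int64(80), np.int64(115), np.int64(195))), (352, (np.int64(61), np.int64(106), np.int64(162))), (356, (np.int64(59), np.int64(106)
[... 854 characters left out ...]
0.6034 0.1398 0.063 ]
260 296 349 [0.6132 0.116  0.063 ] [0.6133 0.1645 0.063 ] [0.6133 0.1403 0.063 ]
270 297 350 [0.6233 0.1167 0.063 ] [0.6234 0.1657 0.063 ] [0.6234 0.1412 0.063 ]
280 298 348 [0.6337 0.1173 0.063 ] [0.6338 0.1641 0.063 ] [0.6337 0.1407 0.063 ]
181 86.0 [0.5356 0.1416 0.086 ] [0.5406 0.1417 0.061 ]
185 54.0 [0.5389 0.1416 0.086 ] [0.5441 0.1417 0.061 ]
189 9.0 [0.5421 0.1416 0.086 ] [0.5476 0.1417 0.061 ]
192 4.0 [0.5445 0.1416 0.086 ] [0.5503 0.1417 0.061 ]
196 38.0 [0.5478 0.1416 0.086 ] [0.5539 0.1417 0.061 ]
281 1.0 [0.6231 0.1416 0.086 ] [0.6357 0.1416 0.061 ]
285 6.0 [0.627  0.1416 0.086 ] [0.6399 0.1416 0.061 ]
288 36.0 [0.63   0.1416 0.086 ] [0.6432 0.1416 0.061 ]
```

Emit:
{"method": "drive_tool", "body": {"deltas": [{"delta_pos": [2.5, 1, 25], "spin": 0, "grip": 0}, {"delta_pos": [2.5, 0.7, 25], "spin": 0, "grip": 0}, {"delta_pos": [0, 0, 25], "spin": 0, "grip": 0}, {"delta_pos": [0, 0, 25], "spin": 0, "grip": 0}, {"delta_pos": [0, 0, 25], "spin": 0, "grip": 0}, {"delta_pos": [0, 0, 25], "spin": 0, "grip": 0}, {"delta_pos": [0, 0, 20], "spin": 0, "grip": 0}, {"delta_pos": [0, 0, 15], "spin": 0, "grip": 0}, {"delta_pos": [0, 0, 6], "spin": 0, "grip": 0}, {"delta_pos": [0, 0, 0], "spin": 0, "grip": 0}]}}

```text
t: 3.15
ee_pos: [0.5575, 0.142, 0.0398]
tool_rot: [0.0, -3.14, 0.0]
force: [-0.3, 0.3, 0.7]
gripper_width: 1.004
grip_force: 0.0
```

Emit:
{"method": "drive_tool", "body": {"deltas": [{"delta_pos": [0, 0, 0], "spin": 0, "grip": 0.2}, {"delta_pos": [0, 0, 0], "spin": 0, "grip": 0.3}, {"delta_pos": [0, 0, 0], "spin": 0, "grip": 0.4}, {"delta_pos": [0, 0, 0], "spin": 0, "grip": 0.45}, {"delta_pos": [0, 0, 0], "spin": 0, "grip": 0.5}, {"delta_pos": [0, 0, 0], "spin": 0, "grip": 0.5}, {"delta_pos": [0, 0, 0], "spin": 0, "grip": 0.5}, {"delta_pos": [0, 0, 0], "spin": 0, "grip": 0.5}]}}

```text
t: 3.95
ee_pos: [0.5586, 0.1392, 0.0415]
tool_rot: [0.004, 3.141, -0.003]
force: [-2.0, -5.3, 4.7]
gripper_width: 0.555
grip_force: 60.6
```

Emit:
{"method": "drive_tool", "body": {"deltas": [{"delta_pos": [0, 0, -4], "spin": 0, "grip": 0.5}, {"delta_pos": [0, 0, -8], "spin": 0, "grip": 0.5}, {"delta_pos": [0, 0, -15], "spin": 0, "grip": 0.5}, {"delta_pos": [0, 0, -20], "spin": 0, "grip": 0.5}, {"delta_pos": [0, 0, -20], "spin": 0, "grip": 0.5}, {"delta_pos": [0, 0, -20], "spin": 0, "grip": 0.5}, {"delta_pos": [0, 0, -20], "spin": 0, "grip": 0.5}, {"delta_pos": [0, 0, -15], "spin": 0, "grip": 0.5}, {"delta_pos": [0, 0, -8], "spin": 0, "grip": 0.5}, {"delta_pos": [0, 0, 0], "spin": 0, "grip": 0.5}, {"delta_pos": [0, 0, 0], "spin": 0, "grip": 0.5}]}}

```text
t: 5.05
ee_pos: [0.5577, 0.1414, 0.1697]
tool_rot: [-0.001, -3.141, 0.0]
force: [-0.2, 0.6, -2.2]
gripper_width: 0.555
grip_force: 61.8
```

```bash
python3 - <<'E'
from h import *
go(.56,.139,.17,0)
a=snap('wrist','w2.png');b=snap('scene','s2.png')[:,:,::-1]
w=cv2.imread('pics/w2.png')
c=cv2.resize(b[100:300,230:430],(400,400),interpolation=cv2.INTER_CUBIC)
cv2.imwrite('pics/c2.png',np.hstack([c,cv2.resize(w[130:430,170:470],(400,400))]))
E
```

```text
t 5.05 tcp [0.5577 0.1414 0.1697] yaw -0.0008 tilt 0.0009 F [-0.2  0.6 -2.2] w 0.555 gf 61.8
spin deg -0.05 delta mm [-2.3 -2.4 -0.3]
```

View pics/c2.png

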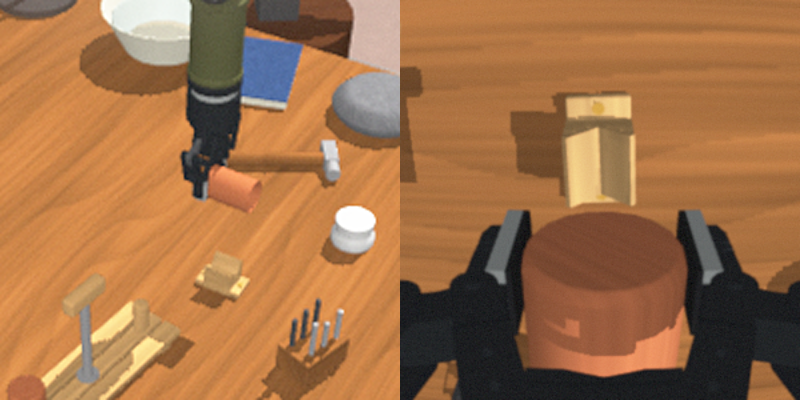

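Emit:
{"method": "drive_tool", "body": {"deltas": [{"delta_pos": [15, 0, 0], "spin": 0, "grip": 0.5}, {"delta_pos": [25, 0, 5], "spin": 0, "grip": 0.5}, {"delta_pos": [25, 0, 15], "spin": 0, "grip": 0.5}, {"delta_pos": [25, 0, 20], "spin": 0, "grip": 0.5}, {"delta_pos": [13, 0, 20], "spin": 0, "grip": 0.5}, {"delta_pos": [0, 0, 20], "spin": 0, "grip": 0.5}, {"delta_pos": [0, 0, 15], "spin": 0, "grip": 0.5}, {"delta_pos": [0, 0, 8], "spin": 0, "grip": 0.5}, {"delta_pos": [0, 0, 2], "spin": 0, "grip": 0.5}, {"delta_pos": [0, 0, 0], "spin": 0, "grip": 0.48}, {"delta_pos": [0, 0, 0], "spin": 0, "grip": 0.46}]}}

```text
t: 6.25
ee_pos: [0.4558, 0.1417, 0.066]
tool_rot: [0.002, 3.14, 0.001]
force: [-0.6, 0.5, -1.2]
gripper_width: 0.553
grip_force: 61.9
```

Emit:
{"method": "drive_tool", "body": {"deltas": [{"delta_pos": [0, 0, 0], "spin": 0, "grip": 0.455}]}}

```text
t: 6.35
ee_pos: [0.4558, 0.1417, 0.0661]
tool_rot: [0.002, 3.14, 0.001]
force: [-0.1, 0.5, -1.3]
gripper_width: 0.554
grip_force: 61.9
```

Emit:
{"method": "drive_tool", "body": {"deltas": [{"delta_pos": [0, 0, 0], "spin": 0, "grip": 0.45}]}}

```text
t: 6.45
ee_pos: [0.4556, 0.1416, 0.0659]
tool_rot: [0.002, 3.141, 0.001]
force: [0.5, -0.3, -0.9]
gripper_width: 0.553
grip_force: 61.9
```

Emit:
{"method": "drive_tool", "body": {"deltas": [{"delta_pos": [0, 0, 0], "spin": 0, "grip": 0.447}]}}

```text
t: 6.55
ee_pos: [0.4554, 0.1416, 0.0657]
tool_rot: [0.002, 3.141, 0.001]
force: [0.0, -0.5, -1.6]
gripper_width: 0.556
grip_force: 56.2
```

Emit:
{"method": "drive_tool", "body": {"deltas": [{"delta_pos": [0, 0, 0], "spin": 0, "grip": 0.445}]}}

```text
t: 6.65
ee_pos: [0.4552, 0.1415, 0.0655]
tool_rot: [0.002, 3.141, 0.0]
force: [-0.2, -0.0, -1.7]
gripper_width: 0.555
grip_force: 51.1
```

Emit:
{"method": "drive_tool", "body": {"deltas": [{"delta_pos": [0, 0, 0], "spin": 0, "grip": 0.443}]}}

```text
t: 6.75
ee_pos: [0.4552, 0.1415, 0.0654]
tool_rot: [0.002, 3.141, 0.0]
force: [0.7, 0.3, -1.4]
gripper_width: 0.562
grip_force: 46.1
```

Emit:
{"method": "drive_tool", "body": {"deltas": [{"delta_pos": [0, 0, 0], "spin": 0, "grip": 0.439}, {"delta_pos": [0, 0, 0], "spin": 0, "grip": 0.436}, {"delta_pos": [0, 0, 0], "spin": 0, "grip": 0.434}, {"delta_pos": [0, 0, 0], "spin": 0, "grip": 0.433}]}}

```text
t: 7.15
ee_pos: [0.4551, 0.1415, 0.0653]
tool_rot: [-0.002, -3.142, -0.0]
force: [-0.0, -0.7, -2.2]
gripper_width: 0.565
grip_force: 23.5
```

```bash
python3 - <<'E'
from h import *
go(.455,.14,.065,0)
print(ctrl.get_state()['wrist_torque'])
snap('wrist','w3.png');b=snap('scene','s3.png')[:,:,::-1]
a=cv2.imread('pics/w2.png').astype(int)[130:430,170:470];w=cv2.imread('pics/w3.png')
c=cv2.resize(b[120:270,250:400],(400,400),interpolation=cv2.INTER_CUBIC)
cv2.imwrite('pics/c3.png',np.hstack([c,cv2.resize(w[130:430,170:470],(400,400))]))
E
```

```text
t 7.15 tcp [0.4551 0.1415 0.0653] yaw -0.001 tilt 0.0 F [-0.  -0.7 -2.2] w 0.565 gf 23.5
spin deg -0.06 delta mm [ 0.1 -1.5  0.3]
[ 0.02132102  0.04210873 -0.0388507 ]
```

View pics/c3.png

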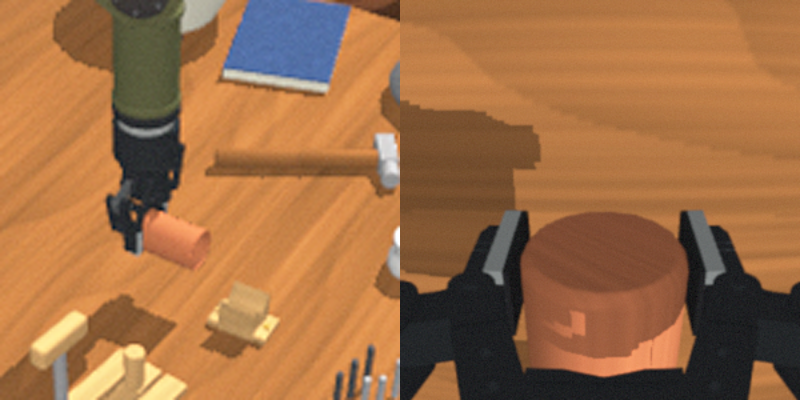

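Emit:
{"method": "drive_tool", "body": {"deltas": [{"delta_pos": [0, 0, 0], "spin": 0, "grip": 0.432}, {"delta_pos": [0, 0, 0], "spin": 0, "grip": 0.431}, {"delta_pos": [0, 0, 0], "spin": 0, "grip": 0.43}]}}

```text
t: 7.55
ee_pos: [0.4551, 0.1415, 0.0653]
tool_rot: [0.002, 3.142, 0.0]
force: [0.4, -0.1, -1.4]
gripper_width: 0.574
grip_force: 17.6
```

```bash
cat >> h.py <<'E'
def chk(f):
    s=ctrl.get_state();w=snap('wrist',f)[:,:,::-1].astype(int);o=cv2.imread('pics/w3.png').astype(int)
    print('t',s['t'],'torq',np.round(s['wrist_torque'],3),'F',np.round(s['force'],1),'gf',s['grip_force'],'imgdiff',np.abs(w-o)[280:400,262:385].mean().round(2))
    print('col',[tuple(int(v) for v in w[r,323]) for r in range(285,405,12)])
E
python3 -c "
from h import *
chk('w4.png')
o=cv2.imread('pics/w3.png');print([o[r,323].tolist() for r in range(285,405,12)])"
```

```text
t 7.55 torq [0.048 0.029 0.015] F [ 0.4 -0.1 -1.4] gf 17.59956669062376 imgdiff 3.04
col [(64, 106, 165), (55, 78, 129), (52, 77, 125), (50, 72, 124), (48, 71, 121), (54, 78, 129), (68, 101, 172), (66, 99, 161), (63, 96, 162), (68, 101, 164)]
[[63, 104, 165], [50, 73, 129], [48, 73, 126], [53, 75, 126], [50, 73, 123], [47, 74, 124], [67, 99, 169], [60, 94, 158], [68, 100, 163], [66, 96, 164]]
```

Emit:
{"method": "drive_tool", "body": {"deltas": [{"delta_pos": [0, 0, 0], "spin": 0, "grip": 0.429}, {"delta_pos": [0, 0, 0], "spin": 0, "grip": 0.428}, {"delta_pos": [0, 0, 0], "spin": 0, "grip": 0.428}]}}

```text
t: 7.9
ee_pos: [0.4551, 0.1415, 0.0653]
tool_rot: [0.001, 3.142, 0.0]
force: [-0.5, -0.9, -1.9]
gripper_width: 0.572
grip_force: 14.0
```

```bash
python3 -c "
from h import *
chk('w5.png')"
```

```text
t 7.9 torq [-0.015  0.091  0.026] F [-0.5 -0.9 -1.9] gf 13.977773627266288 imgdiff 3.1
col [(61, 104, 162), (41, 68, 123), (45, 72, 122), (57, 79, 132), (50, 75, 125), (58, 80, 132), (68, 102, 169), (60, 94, 158), (61, 93, 157), (65, 96, 162)]
```

Emit:
{"method": "drive_tool", "body": {"deltas": [{"delta_pos": [0, 0, 0], "spin": 0, "grip": 0.427}, {"delta_pos": [0, 0, 0], "spin": 0, "grip": 0.426}, {"delta_pos": [0, 0, 0], "spin": 0, "grip": 0.426}]}}

```text
t: 8.25
ee_pos: [0.4551, 0.1415, 0.0653]
tool_rot: [0.002, 3.142, 0.0]
force: [0.3, -0.6, -1.9]
gripper_width: 0.576
grip_force: 10.6
```

```bash
python3 -c "
from h import *
chk('w6.png')"
```

```text
t 8.25 torq [-0.02   0.047 -0.02 ] F [ 0.3 -0.6 -1.9] gf 10.626154839992523 imgdiff 3.25
col [(58, 103, 160), (51, 76, 126), (53, 77, 127), (52, 73, 125), (54, 76, 127), (55, 77, 129), (65, 101, 167), (67, 98, 161), (61, 94, 160), (67, 99, 161)]
```

Emit:
{"method": "drive_tool", "body": {"deltas": [{"delta_pos": [0, 0, 0], "spin": 0, "grip": 0.4255}, {"delta_pos": [0, 0, 0], "spin": 0, "grip": 0.425}, {"delta_pos": [0, 0, 0], "spin": 0, "grip": 0.4245}, {"delta_pos": [0, 0, 0], "spin": 0, "grip": 0.4245}]}}

```text
t: 8.7
ee_pos: [0.4551, 0.1415, 0.0653]
tool_rot: [0.002, 3.142, 0.0]
force: [0.4, 0.4, -2.5]
gripper_width: 0.574
grip_force: 8.3
```

```bash
python3 -c "
from h import *
chk('w7.png')"
```

```text
t 8.7 torq [ 0.002  0.087 -0.032] F [ 0.4  0.4 -2.5] gf 8.312401603907347 imgdiff 3.35
col [(57, 106, 161), (55, 77, 129), (52, 80, 131), (52, 77, 126), (52, 77, 125), (53, 78, 127), (65, 101, 167), (61, 97, 160), (65, 99, 162), (67, 96, 163)]
```

Emit:
{"method": "drive_tool", "body": {"deltas": [{"delta_pos": [0, 0, 0], "spin": 0, "grip": 0.424}, {"delta_pos": [0, 0, 0], "spin": 0, "grip": 0.4235}, {"delta_pos": [0, 0, 0], "spin": 0, "grip": 0.423}, {"delta_pos": [0, 0, 0], "spin": 0, "grip": 0.423}]}}

```text
t: 9.15
ee_pos: [0.4553, 0.1415, 0.0654]
tool_rot: [0.002, 3.141, 0.0]
force: [0.5, 0.2, -0.5]
gripper_width: 0.579
grip_force: 0.6
```

```bash
python3 -c "
from h import *
chk('w8.png')"
```

```text
t 9.15 torq [ 0.001 -0.047 -0.02 ] F [ 0.5  0.2 -0.5] gf 0.566906296889913 imgdiff 18.98
col [(65, 96, 162), (70, 101, 166), (61, 96, 157), (64, 98, 162), (66, 96, 161), (60, 94, 158), (67, 98, 164), (65, 93, 159), (64, 97, 163), (89, 130, 222)]
```

```bash
python3 - <<'E'
from h import *
b=snap('scene','s9.png')[:,:,::-1];w=cv2.imread('pics/w8.png')
c=cv2.resize(b[140:240,270:370],(400,400),interpolation=cv2.INTER_CUBIC)
cv2.imwrite('pics/c9.png',np.hstack([c,cv2.resize(w[180:480,170:470],(400,400))]))
E
```

```text
(no output)
```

View pics/c9.png

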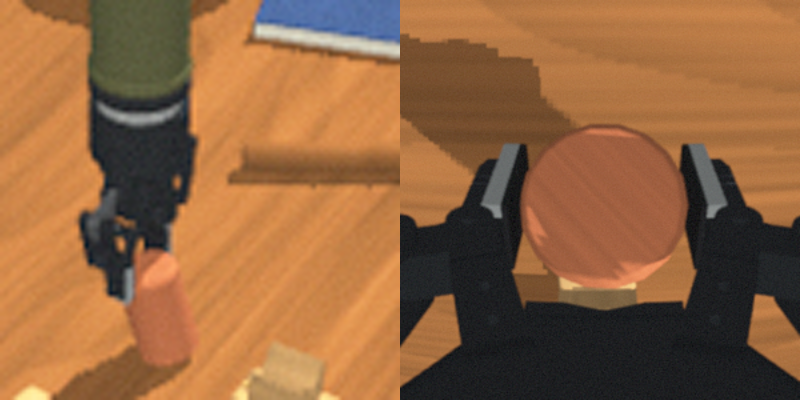

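```bash
python3 - <<'E'
from h import *
for z in(0,.08,.1):
    print(z,proj('scene',(.46,.1415,z)))
# ellipse fit of disc in wrist: horizontal & vertical extents by color vs table
for (u,v) in((323,274),(323,396),(262,334),(384,334)):
    for z in(.075,.08,.085):print((u,v),z,wplane((u,v),z).round(4))
E
```

```text
0 [305.22181246 226.2395565 ]
0.08 [305.36000271 207.04222177]
0.1 [305.3959201  202.05259252]
(323, 274) 0.075 [0.4353 0.142  0.075 ]
(323, 274) 0.08 [0.4329 0.142  0.08  ]
(323, 274) 0.085 [0.4305 0.142  0.085 ]
(323, 396) 0.075 [0.5026 0.1419 0.075 ]
(323, 396) 0.08 [0.4976 0.1419 0.08  ]
(323, 396) 0.085 [0.4927 0.1419 0.085 ]
(262, 334) 0.075 [0.4649 0.1152 0.075 ]
(262, 334) 0.08 [0.4614 0.1162 0.08  ]
(262, 334) 0.085 [0.4579 0.1172 0.085 ]
(384, 334) 0.075 [0.465  0.1688 0.075 ]
(384, 334) 0.08 [0.4615 0.1678 0.08  ]
(384, 334) 0.085 [0.458  0.1668 0.085 ]
```

Emit:
{"method": "drive_tool", "body": {"deltas": [{"delta_pos": [0, 0, 0], "spin": 0, "grip": 0.422}, {"delta_pos": [0, 0, 0], "spin": 0, "grip": 0.42}, {"delta_pos": [0, 0, 0], "spin": 0, "grip": 0.417}, {"delta_pos": [0, 0, 0], "spin": 0, "grip": 0.413}, {"delta_pos": [0, 0, 0], "spin": 0, "grip": 0.408}, {"delta_pos": [0, 0, 0], "spin": 0, "grip": 0.4}, {"delta_pos": [0, 0, 0], "spin": 0, "grip": 0.35}, {"delta_pos": [0, 0, 0], "spin": 0, "grip": 0.3}]}}

```text
t: 10.05
ee_pos: [0.4551, 0.1415, 0.0653]
tool_rot: [0.002, 3.142, 0.0]
force: [0.5, -0.4, 0.4]
gripper_width: 0.701
grip_force: 0.0
```

```bash
python3 - <<'E'
from h import *
go(.46,.141,.065,0)
snap('wrist','w10.png');b=snap('scene','s10.png')[:,:,::-1];w=cv2.imread('pics/w10.png')
c=cv2.resize(b[140:240,270:370],(400,400),interpolation=cv2.INTER_CUBIC)
cv2.imwrite('pics/c10.png',np.hstack([c,cv2.resize(w[180:480,170:470],(400,400))]))
print(proj('scene',(.47,.1415,0))-proj('scene',(.46,.1415,0)))
E
```

```text
t 10.05 tcp [0.4551 0.1415 0.0653] yaw -0.001 tilt 0.0001 F [ 0.5 -0.4  0.4] w 0.701 gf 0.0
spin deg -0.06 delta mm [-4.9 -0.5  0.3]
[2.6626785 1.0814455]
```

View pics/c10.png

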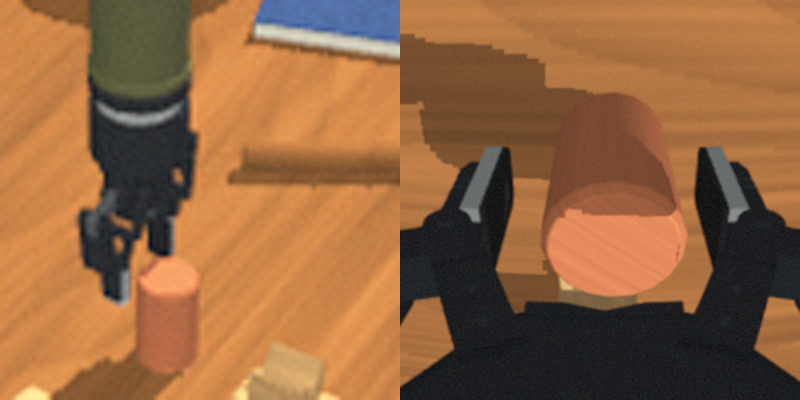

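```bash
python3 - <<'E'
from h import *
g=lambda x,y:((x-400)*.75+170,180+y*.75)
for p in((545,240),(687,240),(616,297),(612,188),(616,245)):print(p,wplane(g(*p),.08).round(4))
# scene: top ellipse extents
for p in((137,280),(199,280),(168,300),(168,255),(168,278)):print(p,plane('scene',(270+p[0]/4,140+p[1]/4),.08).round(4))
E
```

```text
(545, 240) [0.4749 0.1224 0.08  ]
(687, 240) [0.4753 0.1693 0.08  ]
(616, 297) [0.5017 0.1461 0.08  ]
(612, 188) [0.4539 0.1443 0.08  ]
(616, 245) [0.4767 0.1458 0.08  ]
(137, 280) [0.4645 0.1274 0.08  ]
(199, 280) [0.5055 0.1526 0.08  ]
(168, 300) [0.4972 0.1194 0.08  ]
(168, 255) [0.4694 0.1663 0.08  ]
(168, 278) [0.4838 0.1421 0.08  ]
```

Emit:
{"method": "drive_tool", "body": {"deltas": [{"delta_pos": [0, 3, 0], "spin": 0, "grip": 0}, {"delta_pos": [0, 0, 0], "spin": 0, "grip": 0}, {"delta_pos": [0, 0, 0], "spin": 0, "grip": 0}, {"delta_pos": [-8, 0, 0], "spin": 0, "grip": 0}, {"delta_pos": [-8, 0, 5], "spin": 0, "grip": 0}, {"delta_pos": [-8, 0, 8], "spin": 0, "grip": 0}, {"delta_pos": [0, 0, 7], "spin": 0, "grip": 0}, {"delta_pos": [0, 0, 0], "spin": 0, "grip": 0.2}, {"delta_pos": [0, 0, 0], "spin": 0, "grip": 0.3}, {"delta_pos": [0, 0, 0], "spin": 0, "grip": 0.36}, {"delta_pos": [0, 0, 0], "spin": 0, "grip": 0.39}, {"delta_pos": [0, 0, 0], "spin": 0, "grip": 0.41}, {"delta_pos": [0, 0, 0], "spin": 0, "grip": 0.42}, {"delta_pos": [0, 0, 0], "spin": 0, "grip": 0.43}, {"delta_pos": [0, 0, 0], "spin": 0, "grip": 0.45}, {"delta_pos": [0, 0, 0], "spin": 0, "grip": 0.5}, {"delta_pos": [0, 0, 0], "spin": 0, "grip": 0.5}]}}

```text
t: 11.85
ee_pos: [0.4793, 0.1448, 0.0461]
tool_rot: [0.001, 3.141, 0.001]
force: [-2.0, 0.5, 5.5]
gripper_width: 0.568
grip_force: 60.6
```

```bash
python3 - <<'E'
from h import *
go(.5426,-.028,.12,0)
w=snap('wrist','w11.png')[:,:,::-1].astype(int)
# bright column/row extents of lit copper top
for r in (300,330,350):print(r,[tuple(w[r,c]) for c in range(250,400,15)])
print([(r,tuple(int(v) for v in w[r,323])) for r in range(240,420,10)])
E
```

```text
t 11.85 tcp [0.4793 0.1448 0.0461] yaw -0.0008 tilt 0.0008 F [-2.   0.5  5.5] w 0.568 gf 60.6
spin deg -0.05 delta mm [ -63.3 -172.7  -73.9]
300 [(np.int64(108), np.int64(108), np.int64(104)), (np.int64(32), np.int64(47), np.int64(72)), (np.int64(61), np.int64(88), np.int64(146)), (np.int64(65), np.int64(97), np.int64(163)), (np.int64(96), np.int64(139), np.int64(229)), (np.int64(96), np.int64(139), np.int64(230)), (np.int64(94), np.int64(141), np.int64(231)), (np.int64(87), np.int64(129), np.int64(218)), (np.int64(73), np.int64(104), np.int64(174)), (np.int64(30), np.int64(26), np.int64(28))]
330 [(np.int64(24), np.int64(23), np.int64(19)), (np.int64(62), np.int64(96), np.int64(157)), (np.int64(66), np.int64(96), np.int64(162)), (np.int64(63), np.int64(93), np.int64(156)), (np.int64(64), np.int64(95), np.int64(158)), (np.int64(62), np.int64(94), np.int64(157)), (np.int64(65), np.int64(95), np.int64(161)), (np.int64(60), np.int64(94), np.int64(158)), (np.int64(61), np.int64(93), np.int64(157)), (np.int64(57), np.int64(82), np.int64(142))]
350 [(np.int64(38), np.int64(31), np.int64(35)), (np.int64(67), np.int64(99), np.int64(168)), (np.int64(84), np.int64(119), np.int64(201)), (np.int64(67), np.int64(98), np.int64(163)), (np.int64(65), np.int64(96), np.int64(159)), (np.int64(64), np.int64(95), np.int64(156)), (np.int64(67), np.int64(98), np.int64(162)), (np.int64(66), np.int64(97), np.int64(161)), (np.int64(62), np.int64(97), np.int64(160)), (np.int64(60), np.int64(85), np.int64(140))]
[(240, (44, 67, 122)), (250, (49, 73, 124)), (260, (54, 81, 129)), (270, (50, 77, 126)), (280, (56, 79, 128)), (290, (74, 110, 185)), (300, (91, 139, 228)), (310, (64, 95, 159)), (320, (66, 97, 162)), (330, (67, 96, 159)), (340, (69, 98, 162)), (350, (61, 90, 158)), (360, (64, 96, 159)), (370, (62, 94, 159)), (380, (92, 139, 230)), (390, (96, 142, 230)), (400, (66, 98, 125)), (410, (73, 110, 139))]
```

Emit:
{"method": "drive_tool", "body": {"deltas": [{"delta_pos": [0, 0, -3], "spin": 0, "grip": 0.5}, {"delta_pos": [0, 0, -8], "spin": 0, "grip": 0.5}, {"delta_pos": [0, 0, -18], "spin": 0, "grip": 0.5}, {"delta_pos": [0, 0, -25], "spin": 0, "grip": 0.5}, {"delta_pos": [0, 0, -25], "spin": 0, "grip": 0.5}, {"delta_pos": [0, 0, -18], "spin": 0, "grip": 0.5}, {"delta_pos": [0, 0, -8], "spin": 0, "grip": 0.5}, {"delta_pos": [0, 0, 0], "spin": 0, "grip": 0.5}, {"delta_pos": [0, 0, 0], "spin": 0, "grip": 0.5}]}}

```text
t: 12.8
ee_pos: [0.4785, 0.1442, 0.1495]
tool_rot: [-0.002, -3.14, 0.001]
force: [-0.1, -0.2, -0.7]
gripper_width: 0.565
grip_force: 62.0
```

```bash
python3 - <<'E'
from h import *
s=ctrl.get_state()
go(.5426,-.028,.15,0)
w=snap('wrist','w12.png')[:,:,::-1].astype(int); o=cv2.imread('pics/w11.png').astype(int)
print('z top expected',s['ee_pos'][2]+.034, 'diff',np.abs(w-o)[285:395,270:375].mean())
for u in((323,285),(323,397)):print(wplane(u,s['ee_pos'][2]+.034,s)-s['ee_pos'])
print([(r,w[r,323].tolist()) for r in list(range(274,300,3))+list(range(384,404,3))])
b=snap('scene','s12.png')[:,:,::-1].copy()
# measure beaker axis in scene
hsv=cv2.cvtColor(b,cv2.COLOR_BGR2HSV);c=proj('scene',s['ee_pos']);print('tcp px',c)
p=s['ee_pos']
for dz in(.034,-.046):print('expected axis px',proj('scene',p+[0,0,dz]))
m=((hsv[...,0]<11)&(hsv[...,1]>120)&(hsv[...,2]>110)).astype(np.uint8)
n,l,st,ce=cv2.connectedComponentsWithStats(m);
for i in range(1,n):
    if st[i,4]>100 and np.hypot(*(ce[i]-c))<40:
        pts=np.argwhere(l==i)[:,::-1].astype(np.float32);print(st[i],ce[i],cv2.minAreaRect(pts))
        for r in range(st[i,1],st[i,1]+st[i,3],3):
            q=pts[pts[:,1]==r][:,0];print(r,q.min(),q.max())
E
```

```text
t 12.8 tcp [0.4785 0.1442 0.1495] yaw -0.001 tilt 0.0013 F [-0.1 -0.2 -0.7] w 0.565 gf 62.0
spin deg -0.06 delta mm [ -64.1 -172.2   -0.5]
z top expected 0.18345972060258056 diff 7.273708513708514
[-0.02791024  0.00040608  0.034     ]
[0.02346527 0.00032641 0.034     ]
[(274, [49, 76, 126]), (277, [48, 73, 123]), (280, [53, 76, 126]), (283, [50, 76, 124]), (286, [62, 88, 147]), (289, [69, 103, 178]), (292, [78, 116, 190]), (295, [72, 111, 187]), (298, [90, 132, 222]), (384, [91, 141, 231]), (387, [91, 140, 231]), (390, [94, 139, 227]), (393, [80, 122, 209]), (396, [65, 109, 164]), (399, [61, 101, 150]), (402, [63, 111, 169])]
tcp px [311.1826609 190.8784253]
expected axis px [311.32742672 181.85333209]
expected axis px [310.99304063 202.69986596]
[304 178  16  30 280] [312.71428571 195.        ] ((311.5, 192.5), (29.0, 15.0), 90.0)
178 314.0 315.0
181 311.0 316.0
184 311.0 319.0
187 311.0 319.0
190 312.0 318.0
193 311.0 319.0
196 304.0 319.0
199 304.0 318.0
202 304.0 318.0
205 305.0 317.0
```

Emit:
{"method": "drive_tool", "body": {"deltas": [{"delta_pos": [-4, -10, 0], "spin": 0, "grip": 0.5}, {"delta_pos": [-8, -20, 0], "spin": 0, "grip": 0.5}, {"delta_pos": [-10, -26, 0], "spin": 0, "grip": 0.5}, {"delta_pos": [-10, -28, 0], "spin": 0, "grip": 0.5}, {"delta_pos": [-10, -28, 0], "spin": 0, "grip": 0.5}, {"delta_pos": [-10, -26, 0], "spin": 0, "grip": 0.5}, {"delta_pos": [-8, -20, 0], "spin": 0, "grip": 0.5}, {"delta_pos": [-6, -14, 0], "spin": 0, "grip": 0.5}, {"delta_pos": [0, 0, 0], "spin": 0, "grip": 0.5}, {"delta_pos": [0, 0, 0], "spin": 0, "grip": 0.5}, {"delta_pos": [0, 0, 10], "spin": 0, "grip": 0.5}, {"delta_pos": [0, 0, 10], "spin": 0, "grip": 0.5}]}}

```text
t: 14.1
ee_pos: [0.5447, -0.0264, 0.1295]
tool_rot: [0.001, -3.142, -0.001]
force: [-0.4, 0.8, -1.9]
gripper_width: 0.563
grip_force: 62.1
```

```bash
python3 - <<'E'
from h import *
s=ctrl.get_state();go(.5446,-.028,.07,0)
b=snap('scene','s13.png')[:,:,::-1];w=snap('wrist','w13.png')[:,:,::-1];t=snap('top','t13.png')
for n,z in(('rimc',.0835),('peg',.072)):print(n,proj('scene',(.5426,-.028,z)))
cv2.imwrite('pics/c13.png',np.hstack([cv2.resize(b[180:320,220:360],(400,400),interpolation=cv2.INTER_CUBIC),cv2.resize(w[80:480,120:520],(400,400))]))
E
```

```text
t 14.1 tcp [ 0.5447 -0.0264  0.1295] yaw 0.0009 tilt 0.0006 F [-0.4  0.8 -1.9] w 0.563 gf 62.1
spin deg 0.05 delta mm [ 0.1 -1.7 59.5]
rimc [299.40715795 247.81346967]
peg [299.4141225  250.69222529]
```

View pics/c13.png

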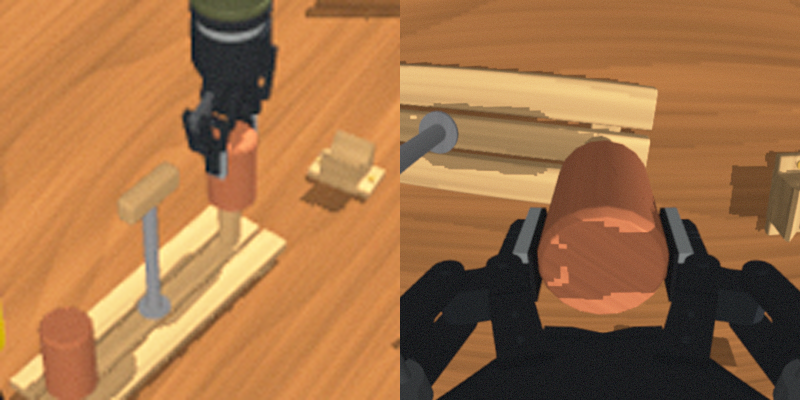

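Emit:
{"method": "drive_tool", "body": {"deltas": [{"delta_pos": [0, -1, 8], "spin": 0, "grip": 0.5}, {"delta_pos": [0, -0.6, 10], "spin": 0, "grip": 0.5}, {"delta_pos": [0, 0, 10], "spin": 0, "grip": 0.5}, {"delta_pos": [0, 0, 10], "spin": 0, "grip": 0.5}, {"delta_pos": [0, 0, 8], "spin": 0, "grip": 0.5}, {"delta_pos": [0, 0, 6], "spin": 0, "grip": 0.5}, {"delta_pos": [0, 0, 4], "spin": 0, "grip": 0.5}, {"delta_pos": [0, 0, 2], "spin": 0, "grip": 0.5}, {"delta_pos": [0, 0, 0], "spin": 0, "grip": 0.5}, {"delta_pos": [0, 0, 0], "spin": 0, "grip": 0.5}]}}

```text
t: 15.25
ee_pos: [0.5453, -0.0292, 0.0726]
tool_rot: [0.002, 3.141, 0.0]
force: [0.2, -0.2, -1.5]
gripper_width: 0.565
grip_force: 62.1
```

Emit:
{"method": "drive_tool", "body": {"deltas": [{"delta_pos": [0, 0, 1], "spin": 0, "grip": 0.5}, {"delta_pos": [0, 0, 1], "spin": 0, "grip": 0.5}, {"delta_pos": [0, 0, 0], "spin": 0, "grip": 0.5}]}}

```text
t: 15.55
ee_pos: [0.5449, -0.0292, 0.0703]
tool_rot: [0.001, 3.141, 0.0]
force: [-0.2, 0.0, -2.5]
gripper_width: 0.556
grip_force: 62.1
```

Emit:
{"method": "drive_tool", "body": {"deltas": [{"delta_pos": [0, 0, 1], "spin": 0, "grip": 0.5}, {"delta_pos": [0, 0, 1], "spin": 0, "grip": 0.5}, {"delta_pos": [0, 0, 0], "spin": 0, "grip": 0.5}, {"delta_pos": [0, 0, 0], "spin": 0, "grip": 0.5}]}}

```text
t: 15.95
ee_pos: [0.5449, -0.0292, 0.0683]
tool_rot: [-0.002, -3.142, -0.0]
force: [0.6, -0.0, -1.7]
gripper_width: 0.563
grip_force: 62.3
```

Emit:
{"method": "drive_tool", "body": {"deltas": [{"delta_pos": [0, 0, 1], "spin": 0, "grip": 0.5}, {"delta_pos": [0, 0, 0], "spin": 0, "grip": 0.5}, {"delta_pos": [0, 0, 0], "spin": 0, "grip": 0.5}]}}

```text
t: 16.25
ee_pos: [0.5451, -0.0292, 0.0682]
tool_rot: [0.002, 3.141, 0.001]
force: [-3.3, 0.5, 5.6]
gripper_width: 0.559
grip_force: 62.8
```

Emit:
{"method": "drive_tool", "body": {"deltas": [{"delta_pos": [0, 0, 1], "spin": 0, "grip": 0.5}, {"delta_pos": [0, 0, 0], "spin": 0, "grip": 0.5}, {"delta_pos": [0, 0, 0], "spin": 0, "grip": 0.5}]}}

```text
t: 16.55
ee_pos: [0.5452, -0.0293, 0.0682]
tool_rot: [0.002, 3.141, 0.001]
force: [-4.9, -0.0, 11.9]
gripper_width: 0.564
grip_force: 63.4
```

Emit:
{"method": "drive_tool", "body": {"deltas": [{"delta_pos": [0, 0, -1.5], "spin": 0, "grip": 0.44}, {"delta_pos": [0, 0, 0], "spin": 0, "grip": 0.43}, {"delta_pos": [0, 0, 0], "spin": 0, "grip": 0.425}, {"delta_pos": [0, 0, 0], "spin": 0, "grip": 0.42}, {"delta_pos": [0, 0, 0], "spin": 0, "grip": 0.41}, {"delta_pos": [0, 0, 0], "spin": 0, "grip": 0.38}, {"delta_pos": [0, 0, 0], "spin": 0, "grip": 0.3}, {"delta_pos": [0, 0, 0], "spin": 0, "grip": 0.2}, {"delta_pos": [0, 0, 0], "spin": 0, "grip": 0.1}, {"delta_pos": [0, 0, 0], "spin": 0, "grip": 0}, {"delta_pos": [0, 0, 0], "spin": 0, "grip": 0}]}}

```text
t: 17.65
ee_pos: [0.545, -0.0292, 0.0679]
tool_rot: [0.002, 3.141, 0.0]
force: [-0.3, -0.3, -0.2]
gripper_width: 1.003
grip_force: 0.0
```

Emit:
{"method": "drive_tool", "body": {"deltas": [{"delta_pos": [0, 0, -5], "spin": 0, "grip": 0}, {"delta_pos": [0, 0, -10], "spin": 0, "grip": 0}, {"delta_pos": [0, 0, -20], "spin": 0, "grip": 0}, {"delta_pos": [0, 0, -30], "spin": 0, "grip": 0}, {"delta_pos": [0, 0, -30], "spin": 0, "grip": 0}, {"delta_pos": [0, 0, -30], "spin": 0, "grip": 0}, {"delta_pos": [0, 0, -30], "spin": 0, "grip": 0}, {"delta_pos": [0, 0, -15], "spin": 0, "grip": 0}, {"delta_pos": [0, 0, 0], "spin": 0, "grip": 0}]}}

```text
t: 18.55
ee_pos: [0.5464, -0.0294, 0.2406]
tool_rot: [0.002, 3.136, 0.001]
force: [0.3, 0.2, -0.6]
gripper_width: 1.002
grip_force: 0.0
```

```bash
python3 - <<'E'
from h import *
s=ctrl.get_state()
b=snap('scene','s14.png')[:,:,::-1].copy();snap('wrist','w14.png')
hsv=cv2.cvtColor(b,cv2.COLOR_BGR2HSV)
m=((hsv[...,0]<11)&(hsv[...,1]>120)&(hsv[...,2]>110)).astype(np.uint8)
n,l,st,ce=cv2.connectedComponentsWithStats(m)
for i in range(1,n):
    if st[i,4]>100 and 200<ce[i][0]<360 and ce[i][1]>200:print(st[i],ce[i])
for P in((.5426,-.028),(.5155,-.266)):print([proj('scene',(*P,z)).round(1) for z in(.022,.062,.102)])
# wood of grip: in s14 light wood mask vs expected bar ends
u=np.array([.113,.993]);g=np.array([.529,-.147])
for k in(-.035,.035):print('bar end px',proj('scene',(*(g+k*u),.178)),proj('scene',(*(g+k*u),.191)))
wm=((hsv[...,0]>12)&(hsv[...,0]<26)&(hsv[...,1]<150)&(hsv[...,2]>120)).astype(np.uint8)
n,l,st,ce=cv2.connectedComponentsWithStats(wm)
for i in range(1,n):
    if st[i,4]>40 and 200<ce[i][0]<360 and 200<ce[i][1]<340:print('wood',st[i],ce[i])
go(.529,-.147,.24,-.113)
E
```

```text
[292 245  17  25 299] [300.18729097 257.61204013]
[234 288  20  32 490] [243.36938776 303.54081633]
[array([299.4, 262.9]), array([299.4, 253.2]), array([299.4, 243.1])]
[array([244.6, 312.7]), array([243.5, 303. ]), array([242.5, 292.9])]
bar end px [262.48268783 253.99036348] [262.24526031 250.38540269]
bar end px [279.6949423  239.52924108] [279.56769863 235.93683973]
wood [328 225  27  25 403] [341.41439206 237.59057072]
wood [261 237  22  23 265] [271.31698113 247.4       ]
wood [ 223  253   97   80 2334] [272.93101971 291.97343616]
t 18.65 tcp [ 0.5445 -0.0292  0.237 ] yaw -0.001 tilt 0.0009 F [-0.3  0.  -0.5] w 0.999 gf 0.0
spin deg 6.42 delta mm [   2.1 -118.8   -3. ]
```

```bash
python3 - <<'E'
from h import *
print(ctrl.get_state()['qpos'].round(2))
go(.529,-.147,.237,-1.684);go(.529,-.147,.237,1.458)
E
```

```text
[-0.33  0.09  0.35  1.72 -0.03  1.34  1.6 ]
t 18.65 tcp [ 0.5445 -0.0292  0.237 ] yaw -0.001 tilt 0.0009 F [-0.3  0.  -0.5] w 0.999 gf 0.0
spin deg 96.43 delta mm [-1.188e+02 -2.100e+00 -1.000e-01]
t 18.65 tcp [ 0.5445 -0.0292  0.237 ] yaw -0.001 tilt 0.0009 F [-0.3  0.  -0.5] w 0.999 gf 0.0
spin deg -83.59 delta mm [1.188e+02 2.200e+00 1.000e-01]
```

Emit:
{"method": "drive_tool", "body": {"deltas": [{"delta_pos": [0, 0, 0], "spin": 8, "grip": 0}, {"delta_pos": [0, 0, 0], "spin": 8, "grip": 0}, {"delta_pos": [0, 0, 0], "spin": 8, "grip": 0}, {"delta_pos": [0, 0, 0], "spin": 8, "grip": 0}, {"delta_pos": [0, 0, 0], "spin": 8, "grip": 0}, {"delta_pos": [0, 0, 0], "spin": 8, "grip": 0}, {"delta_pos": [0, 0, 0], "spin": 8, "grip": 0}, {"delta_pos": [0, 0, 0], "spin": 8, "grip": 0}, {"delta_pos": [0, 0, 0], "spin": 8, "grip": 0}, {"delta_pos": [0, 0, 0], "spin": 8, "grip": 0}, {"delta_pos": [0, 0, 0], "spin": 8, "grip": 0}, {"delta_pos": [0, 0, 0], "spin": 8, "grip": 0}, {"delta_pos": [0, 0, 0], "spin": 0.4, "grip": 0}, {"delta_pos": [-20, 0, 0], "spin": 0, "grip": 0}, {"delta_pos": [-30, 0, 0], "spin": 0, "grip": 0}, {"delta_pos": [-30, -1, 0], "spin": 0, "grip": 0}, {"delta_pos": [-25, -1, 0], "spin": 0, "grip": 0}, {"delta_pos": [-14, 0, 0], "spin": 0, "grip": 0}, {"delta_pos": [0, 0, 0], "spin": 0, "grip": 0}, {"delta_pos": [0, 0, 0], "spin": 0, "grip": 0}]}}

```text
t: 20.65
ee_pos: [0.5297, -0.1459, 0.2372]
tool_rot: [-2.34, -2.094, -0.0]
force: [-1.0, 0.5, -0.6]
gripper_width: 1.003
grip_force: 0.0
```

```bash
python3 - <<'E'
from h import *
s=ctrl.get_state();go(.529,-.147,.159,-1.684)
w=snap('wrist','w15.png')[:,:,::-1].copy();hsv=cv2.cvtColor(w,cv2.COLOR_BGR2HSV)
wm=((hsv[...,0]>12)&(hsv[...,0]<28)&(hsv[...,1]<150)&(hsv[...,2]>120)).astype(np.uint8)
n,l,st,ce=cv2.connectedComponentsWithStats(wm)
for i in range(1,n):
    if st[i,4]>150:
        r=cv2.minAreaRect(np.argwhere(l==i)[:,::-1].astype(np.float32));print(st[i],ce[i].round(1),[wplane(u,.191,s).round(4).tolist() for u in cv2.boxPoints(r)])
# dry & wet copper
m=((hsv[...,0]<11)&(hsv[...,1]>120)&(hsv[...,2]>110)).astype(np.uint8)
n,l,st,ce=cv2.connectedComponentsWithStats(m)
for i in range(1,n):
    if st[i,4]>150:print('cu',st[i],ce[i].round(1),wplane(ce[i],.102,s).round(4))
E
```

```text
t 20.65 tcp [ 0.5297 -0.1459  0.2372] yaw -1.6816 tilt 0.0013 F [-1.   0.5 -0.6] w 1.003 gf 0.0
spin deg 0.14 delta mm [-1.2 -0.5 78.2]
[  274    36   103   292 20069] [323.8 195.1] [[0.5169, -0.0233, 0.191], [0.5676, -0.0289, 0.191], [0.5551, -0.1938, 0.191], [0.4931, -0.1868, 0.191]]
[ 311   94   27   91 2120] [324.5 138.6] [[0.5319, -0.0558, 0.191], [0.5448, -0.0573, 0.191], [0.5399, -0.1035, 0.191], [0.5264, -0.102, 0.191]]
[ 382  367   55   55 1915] [407.8 393. ] [[0.5524, -0.2413, 0.191], [0.5909, -0.232, 0.191], [0.6044, -0.2794, 0.191], [0.5616, -0.2902, 0.191]]
[   0  380   42   69 1257] [ 14.4 421.5] [[0.1002, -0.2881, 0.191], [0.1894, -0.2504, 0.191], [0.189, -0.3479, 0.191], [0.0876, -0.4095, 0.191]]
cu [ 295   31   65   61 3064] [327.2  61.2] [ 0.5441 -0.0289  0.102 ]
cu [ 297  289   53   74 2206] [322.5 335.2] [ 0.5148 -0.2578  0.102 ]
cu [ 131  445   49   35 1136] [151.7 461.5] [ 0.2562 -0.465   0.102 ]
```

Emit:
{"method": "drive_tool", "body": {"deltas": [{"delta_pos": [-1, 0, 8], "spin": 0, "grip": 0}, {"delta_pos": [0, 0, 15], "spin": 0, "grip": 0}, {"delta_pos": [0, 0, 15], "spin": 0, "grip": 0}, {"delta_pos": [0, 0, 15], "spin": 0, "grip": 0}, {"delta_pos": [0, 0, 15], "spin": 0, "grip": 0}, {"delta_pos": [0, 0, 10], "spin": 0, "grip": 0}, {"delta_pos": [0, 0, 0], "spin": 0, "grip": 0.3}, {"delta_pos": [0, 0, 0], "spin": 0, "grip": 0.6}, {"delta_pos": [0, 0, 0], "spin": 0, "grip": 0.68}, {"delta_pos": [0, 0, 0], "spin": 0, "grip": 0.7}, {"delta_pos": [0, 0, 0], "spin": 0, "grip": 0.72}, {"delta_pos": [0, 0, 0], "spin": 0, "grip": 0.74}, {"delta_pos": [0, 0, 0], "spin": 0, "grip": 0.76}, {"delta_pos": [0, 0, 0], "spin": 0, "grip": 0.78}, {"delta_pos": [0, 0, 0], "spin": 0, "grip": 0.82}, {"delta_pos": [0, 0, 0], "spin": 0, "grip": 0.9}, {"delta_pos": [0, 0, 0], "spin": 0, "grip": 0.9}, {"delta_pos": [0, 0, 0], "spin": 0, "grip": 0.9}]}}

```text
t: 22.5
ee_pos: [0.5302, -0.1483, 0.1604]
tool_rot: [2.342, 2.092, 0.002]
force: [2.5, -0.2, 2.9]
gripper_width: 0.225
grip_force: 59.5
```

Emit:
{"method": "drive_tool", "body": {"deltas": [{"delta_pos": [0, 0, -2], "spin": 0, "grip": 0.9}, {"delta_pos": [0, 0, -3], "spin": 0, "grip": 0.9}, {"delta_pos": [0, 0, -4], "spin": 0, "grip": 0.9}, {"delta_pos": [0, 0, -5], "spin": 0, "grip": 0.9}, {"delta_pos": [0, 0, -6], "spin": 0, "grip": 0.9}, {"delta_pos": [0, 0, -6], "spin": 0, "grip": 0.9}, {"delta_pos": [0, 0, -6], "spin": 0, "grip": 0.9}, {"delta_pos": [0, 0, -6], "spin": 0, "grip": 0.9}, {"delta_pos": [0, 0, -6], "spin": 0, "grip": 0.9}, {"delta_pos": [0, 0, -6], "spin": 0, "grip": 0.9}, {"delta_pos": [0, 0, -6], "spin": 0, "grip": 0.9}, {"delta_pos": [0, 0, -6], "spin": 0, "grip": 0.9}, {"delta_pos": [0, 0, -6], "spin": 0, "grip": 0.9}, {"delta_pos": [0, 0, -5], "spin": 0, "grip": 0.9}, {"delta_pos": [0, 0, -4], "spin": 0, "grip": 0.9}, {"delta_pos": [0, 0, -3], "spin": 0, "grip": 0.9}, {"delta_pos": [0, 0, -2], "spin": 0, "grip": 0.9}, {"delta_pos": [0, 0, 0], "spin": 0, "grip": 0.9}, {"delta_pos": [0, 0, 0], "spin": 0, "grip": 0.9}, {"delta_pos": [0, 0, 0], "spin": 0, "grip": 0.9}]}}

```text
t: 24.5
ee_pos: [0.5293, -0.1482, 0.2416]
tool_rot: [-2.343, -2.093, 0.0]
force: [0.1, -0.1, -8.2]
gripper_width: 0.226
grip_force: 58.8
```

```bash
python3 - <<'E'
from h import *
def meas(f):
    s=ctrl.get_state();b=snap('scene',f)[:,:,::-1].copy();hsv=cv2.cvtColor(b,cv2.COLOR_BGR2HSV)
    print('F',s['force'].round(1),'torq',s['wrist_torque'].round(3),'gf',s['grip_force'])
    m=((hsv[...,0]<11)&(hsv[...,1]>120)&(hsv[...,2]>110)).astype(np.uint8)
    n,l,st,ce=cv2.connectedComponentsWithStats(m)
    for i in range(1,n):
        if st[i,4]>100 and 200<ce[i][0]<360 and 180<ce[i][1]<340:print(st[i],ce[i].round(1))
    return s
s=meas('s16.png')
d=s['ee_pos']-np.array([.5302,-.1483,.1604]);print('lift',d)
for P in((.5426,-.028),(.5155,-.266)):print([proj('scene',np.array([*P,z])+d).round(1) for z in(.022,.062,.102)])
go(*s['ee_pos'])
import time
meas('s17.png')
E
```

```text
F [ 0.1 -0.1 -8.2] torq [ 0.031 -0.079 -0.044] gf 58.824570178985596
[292 222  17  27 339] [299.7 236.5]
[231 266  21  34 537] [240.9 282.5]
lift [-0.00090551  0.00010525  0.08115153]
[array([299.1, 242.7]), array([299.1, 232.3]), array([299.1, 221.5])]
[array([242.2, 292.4]), array([241., 282.]), array([239.9, 271.1])]
t 24.55 tcp [ 0.5293 -0.1482  0.2416] yaw -1.6834 tilt 0.0005 F [ 0.2  0.1 -8.2] w 0.219 gf 58.9
spin deg 0.0 delta mm [-0. -0. -0.]
F [ 0.2  0.1 -8.2] torq [ 0.047 -0.005  0.051] gf 58.87698948383331
[292 222  17  27 335] [299.7 236.5]
[231 266  21  34 539] [240.9 282.4]
```

```bash
python3 -c "
from h import *
print(ctrl.sign_off())"
```

```text
the job is handed in; nothing more can be done
None
```

The copper beaker is upside down on the free peg. The rack is held by its T-grip about 81 mm above the bench with both beakers on their pegs, level within what the camera shows. The job was handed in at about 25 s, and the judge returned no verdict.

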